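Index the glaze carousel: load the pot, unload the tile

TASK

The carousel's wheel clicks into a stop every quarter turn, and one of its four cork seats is empty. By one of its upright posts, turn the wheel smoothly until the empty seat rests in its stop at the fixed pointer, let go, and stand the pinch pot from the bench in the middle of that seat; then turn the wheel smoothly again until the upright L-shaped test tile rests at the pointer, let go, and stand the tile well inside the round plywood bat. Leave the wheel at that stop with the pot, the cup and the jar on the wheel still standing on their seats, let nothing tip over, and leave everything else on the bench where it is.

Things in the scene. Friction and masses are not known exactly. Their poses are not given: they have to be found in the camera images.
- carousel: Fixed indexing carousel standing on the bench: dark steel foot, and on it a bare aluminium wheel 290 mm across whose top face is at height 64 mm. Origin at the wheel's axis at bench level; z up; its own -x axis points from the wheel's axis to the pointer, a small dark column 52 mm high at 160 mm from the axis, below the wheel's top, on the side towards the robot (yaw within 0.35 rad of straight).
- wheel (a joint): Angle of the wheel about the upright axis, rad, 0 as found, growing anticlockwise seen from above; free to turn over 360 degrees either way. Spring stops at every multiple of pi/2: released anywhere, the damped wheel settles by itself in the nearest stop within about 1.5 s and to about 0.02 rad. Turning it slowly over the ridge between two stops takes up to about 0.5 N m (4 N at a post).
- seat0 (a point): Centre of the top face of a cork seat on the wheel: flat disc 90 mm across, 3 mm thick, no rim, top at height 67 mm, 90 mm from the axis. Seat 0 is at the pointer as found. It carries either the test tile or the cup.
- seat1 (a point): Same kind of seat, a quarter turn anticlockwise from seat 0; it carries the glaze jar.
- seat2 (a point): Same kind of seat, straight across the axis from seat 0; it carries the cup if seat 0 has the tile, else the tile.
- seat3 (a point): Same kind of seat, a quarter turn clockwise from seat 0: the empty one, for the pinch pot.
- post0 (a point): Centre of the top of an upright steel post on the wheel for turning it: 14 mm diameter, 60 mm tall, top at height 124 mm, 130 mm from the axis, an eighth turn anticlockwise from seat 2. About 55 mm free to the things standing on the neighbouring seats (the tallest, the cup, reaches height 142 mm). A post turns with the wheel, and being round it can turn between closed fingers.
- post1 (a point): Same kind of post, an eighth turn anticlockwise from seat 3 (between seats 3 and 0).
- post2 (a point): Same kind of post, an eighth turn anticlockwise from seat 0 (between seats 0 and 1).
- post3 (a point): Same kind of post, an eighth turn anticlockwise from seat 1.
- mark (a point): Fixed point where a seat's centre lies when that seat is in its stop at the pointer: 90 mm from the axis towards the pointer, height 67 mm.
- pinch_pot: Terracotta pinch pot, round, open, 61 to 63 mm across the rim, 46 mm high, about 0.1 kg; sides nearly upright from 20 mm up. It stands on the bench on the robot's left or right. Origin: centre of its underside, z up.
- test_tile: L-shaped upright glazed test tile, 42 g, on the wheel, any turn about z. Foot 27 mm wide (own x) by 34 mm (own y); upright plate 27 mm wide, 9 mm thick (y = +8 to +17 mm), 58 mm high, thicker below 24 mm. Origin: centre of the underside of its 27 x 34 mm outline, z up. It slides on the cork if the wheel is jerked (above about 30 rad/s2).
- cup: Plain stoneware cup, round, open, 70 mm across, 75 mm high, standing on seat 0 or 2; it stays on its seat. Origin: centre of its underside.
- glaze_jar: Round jar with screw lid, 56 mm diameter, 52 mm high, on seat 1; it stays on its seat. Origin: centre of its underside.
- bat: Round plywood bat fixed flat on the bench, 160 mm across, 12 mm thick, on the robot's other side than the pinch pot. Origin: centre of its underside; its top is at height 12 mm.
- left_jar: Bystander: loose glaze jar with screw lid, 60 mm diameter, 56 mm high, on the bench beyond the work on the robot's left. Origin: centre of its underside.
- right_jar: Bystander: loose glaze jar with screw lid, 62 mm diameter, 62 mm high, on the bench beyond the work on the robot's right. Origin: centre of its underside.

How it is judged:
By the outcome, as a careful person would: the job done as asked, in the order asked, and still so for the second after the job is handed in, with the robot touching nothing.
It also fails if it takes over 72 s, if anything falls off the work surface, if the arm or the gripper's body presses on something with over 40 N, if the wrist force passes 120 N, or if a joint passes its speed limit or range.

ROBOT

A 6-joint arm with a two-finger parallel gripper is mounted at the origin on a cart in front of the work surface, level with it; the furniture and walls round the work are solid. World frame = base frame: x ahead of the robot, y to its left, z up, the work surface at z = 0. Lengths are in m, angles in rad, forces in N, time in s.
With the tool pointing down it reaches from about 0.425 to 1.125 m from the base axis. Payload 14.9 kg.
Tool frame: the origin (TCP) lies on the mounting face of the last link; the fingertips stand 191 mm ahead of it and the grasp point (between the pads) lies 172 mm ahead of it (bot.tip_reach is the distance from the TCP to the fingertips, in m); z points along the fingers, y is the line along which they close (so a half turn about z gives the same grasp; the last joint's range is limited). The gripper opens to 91 mm and grips with 3 to 60 N. Pads are 32 mm wide; open, the fingers measure 118 mm over their backs; the gripper's body (76 mm by 178 mm) begins 60 mm behind the grasp point.
Start: joints at [1.159, 0.379, 1.734, -0, 1.028, -0.033], TCP at [0.259, 0.65, 0.405] pointing down, gripper open.
Joint ranges: [-2.77, 2.77], [-0.74, 2.19], [0, 2.66], [-1.06, 4.2], [0.31, 2.87], [-3.08, 3.08]. Speed limits (rad/s): [1.89, 1.89, 2.39, 3.14, 3.14, 3.14].

INTERFACE

Orientations are given as [roll, pitch, yaw] about the fixed x, y, z axes, in that order (R = Rz(yaw) Ry(pitch) Rx(roll)).
In Python, from bench import bot gives the robot as it stands.
- The arm moves only by the shell command python3 shift.py 'ROWS' [FORCE]. ROWS is a JSON list of rows, 1 to 5 of them, each of 7 numbers: the opening from 0.0 (shut) to 1.0 (fully open), then dx, dy, dz in m, then a rotation vector rx, ry, rz in rad; each row is the pose to reach, as a shift and turn from the pose commanded when the command began, along the tool's axes at that moment; what a row does not reach only later rows make up. A row lasts 1/12 s, in which the tool goes at most 0.0417 m and 0.125 rad, less where a joint would pass 70% of its speed; a pose out of reach is approached as far as the arm can. The fingers move at their own pace and stop on an object; FORCE is the grip in N (left out, the last holds). Time passes only in rows, so rows that do not move let the fingers close. It prints the time, the measured TCP pose, the force, the opening and the grip force at its end.
- bot.state(): the state, without advancing time (a new reading comes with each control period).
- bot.capture(name): name is "scene" or "top" or "wrist"; returns a dict with "pixels" (384x512x3 uint8, blue, green, red), "mtx" (3x3 intrinsics, pixels), "position" and "orientation" of the camera in the world. Camera axes: x right, y down, z forward; pixel columns grow to the right and rows downward; lengths in m; the calibration is good to about 2 mm. A picture is of the moment at which its call begins. There is no depth.
- bot.close_job(): hands the job in; it is judged then, once.
The state is a dict: "time_s": time; "joint_positions": joint angles; "dq": joint speeds; "joint_efforts": joint torques, N m; "ee_pos": TCP position; "orientation": TCP orientation; "ft_force": force on the tool from outside, world axes, zero at the start; "wrist_torque": the same for the moment, N m; "width": opening from 0.0 (shut) to 1.0 (fully open); "finger_force": force on a finger pad.
Only numpy, scipy, OpenCV 4.12 (cv2) and the standard library are available. Lean on these libraries where they do the work, as an engineer would, in place of code of your own. Each camera call takes 0.05 s, during which the arm holds its last target. There are 200 camera calls.

## Working session

There is one attempt and no reset: what is moved stays moved. The work goes in short steps, Python scripts to look and compute and a shell command to move; the robot and the scene stay as the last step left them, time stands still between calls to the robot, and variables do not carry over. Pictures are saved under pics/ and viewed, at most 10 in all, crops included, and the job is handed in when it is done.

```bash
ls; mkdir -p pics; python3 - <<'E'
from bench import bot
import cv2
for n in("top","scene"):
    c=bot.capture(n); cv2.imwrite(f"pics/{n}0.png",c["pixels"]); print(n,c["mtx"],c["position"],c["orientation"])
    if n=="top": cv2.imwrite("pics/top0b.png",cv2.resize(c["pixels"],(800,600),interpolation=cv2.INTER_CUBIC))
s=bot.state();print(s)
E
```

```text
bench.py
pics
shift.py
top [[407.65249023   0.         258.12424997]
 [  0.         407.65249023 187.3145335 ]
 [  0.           0.           1.        ]] [ 0.17138991 -0.06600492  1.33663666] [-2.84170279  0.0081521  -1.37817707]
scene [[472.25137629   0.         248.31106327]
 [  0.         472.25137629 181.89757358]
 [  0.           0.           1.        ]] [-0.23643568 -0.89527193  0.80386057] [-2.07885647 -0.01964367 -0.70086578]
{'time_s': 0.1, 'joint_positions': array([ 1.15869966e+00,  3.79326531e-01,  1.73470508e+00,  1.84361486e-05,
        1.02849101e+00, -3.33016320e-02]), 'dq': array([-0.00049625, -0.0013423 , -0.00078307,  0.00133919,  0.00110935,
        0.00010163]), 'joint_efforts': array([-1.67687667e-03, -7.65037894e+01, -4.35295558e+01,  6.51799142e-02,
        3.98541929e-02, -5.41104100e-05]), 'ee_pos': array([0.25880073, 0.65022615, 0.40418302]), 'orientation': array([-3.14066373e+00, -4.67369104e-05,  2.76278808e+00]), 'ft_force': array([-0.08715614, -0.00938226,  0.62342279]), 'wrist_torque': array([-0.0441465 ,  0.00469189,  0.0110328 ]), 'finger_force': 0.0, 'width': 1.0009518638365709}
```
View pics/top0b.png

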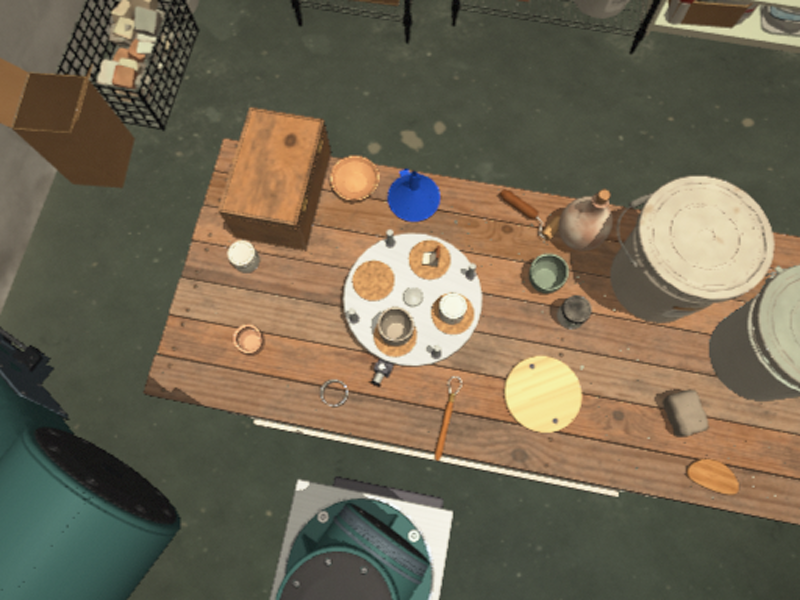

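View pics/scene0.png

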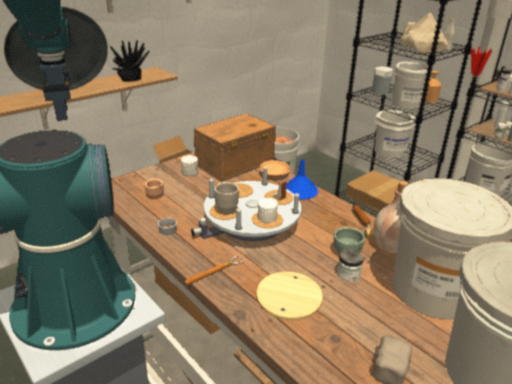

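```bash
cat > h.py <<'E'
import numpy as np, cv2
from bench import bot
from scipy.spatial.transform import Rotation as R
def ray(cap,u,v,z):
    d=R.from_euler("xyz",cap["orientation"]).as_matrix()@np.linalg.inv(cap["mtx"])@[u,v,1]
    p=np.asarray(cap["position"]); return p+d*(z-p[2])/d[2]
def proj(cap,P):
    q=R.from_euler("xyz",cap["orientation"]).as_matrix().T@(np.asarray(P)-cap["position"]); q=cap["mtx"]@q; return q[:2]/q[2]
def crop(cap,name,u0,v0,u1,v1,s):
    cv2.imwrite(f"pics/{name}.png",cv2.resize(cap["pixels"][v0:v1,u0:u1],None,fx=s,fy=s,interpolation=cv2.INTER_CUBIC))
def tool(goal,yaw=None):
    "shift in tool axes from present pose to TCP goal; turn about tool z to yaw"
    s=bot.state(); r=R.from_euler("xyz",s["orientation"])
    print("t",s["time_s"],"d",np.round(r.inv().apply(np.asarray(goal)-s["ee_pos"]),4), "rz" if yaw is not None else "", None if yaw is None else np.round((r.inv()*R.from_euler("xyz",[np.pi,0,yaw])).as_rotvec(),3))
E
python3 - <<'E'
from h import *
c=bot.capture("top"); crop(c,"c1",140,140,320,260,4.4)
f=lambda u,v,z:np.round(ray(c,u/1.5625,v/1.5625,z),3)
print("pot",f(248,339,.046),"bat",f(543,394,.012),"ax",f(413,297,.064),"lj",f(242,249,.056),"rj",f(576,308,.062))
E
```

```text
pot [0.401 0.318 0.046] bat [ 0.41  -0.303  0.012] ax [ 0.55  -0.002  0.064] lj [0.589 0.38  0.056] rj [ 0.591 -0.339  0.062]
```

View pics/c1.png

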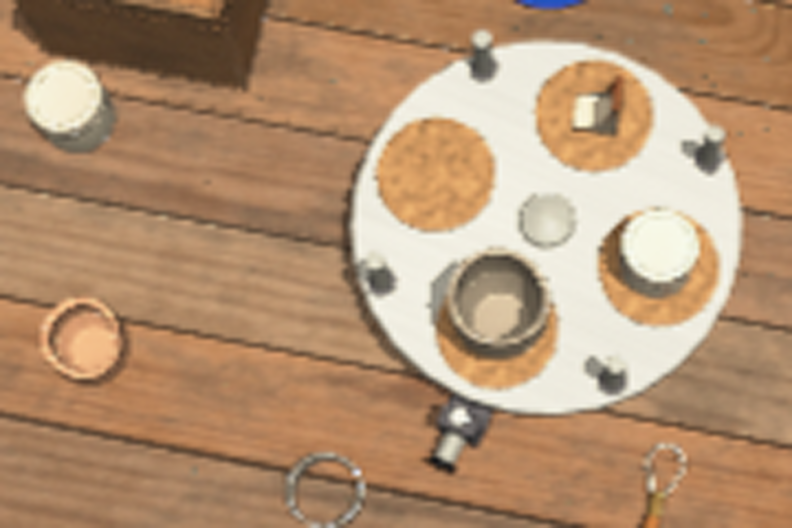

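```bash
python3 - <<'E'
from h import *
c=bot.capture("top")
f=lambda u,v,z:ray(c,140+(u+.5)/4.4-.5,140+(v+.5)/4.4-.5,z)
P=[f(483,37,.124),f(377,262,.124),f(618,361,.124),f(716,134,.124)]
S={2:f(594,115,.067),3:f(436,174,.067)}
for p in P: print("post",p.round(4))
ax=np.mean(P,0); print("ax from posts",ax, "hub",f(547,220,.07), [np.hypot(*(p-ax)[:2]).round(4) for p in P],[np.degrees(np.arctan2(*(p-ax)[1::-1])).round(1) for p in P])
for k,p in S.items(): print(k,p,np.hypot(*(p-ax)[:2]),np.degrees(np.arctan2(*(p-ax)[1::-1])))
print("wheel edges",(f(350,220,.064)+f(742,220,.064))/2,(f(548,40,.064)+f(548,414,.064))/2)
print("pot",f(83,340,.046),"R",np.linalg.norm(f(41,340,.046)-f(126,340,.046)))
E
```

```text
post [0.6618 0.0683 0.124 ]
post [0.4808 0.1077 0.124 ]
post [ 0.4431 -0.0708  0.124 ]
post [ 0.6197 -0.1105  0.124 ]
ax from posts [ 0.55136056 -0.00131274  0.124     ] hub [ 0.54974112 -0.00090107  0.07      ] [np.float64(0.1306), np.float64(0.1299), np.float64(0.1286), np.float64(0.1288)] [np.float64(32.2), np.float64(122.9), np.float64(-147.3), np.float64(-57.9)]
2 [ 0.63847715 -0.02002329  0.067     ] 0.08910322556035692 -12.121609932539457
3 [0.5702059  0.08725811 0.067     ] 0.09055352901175316 77.98822983037199
wheel edges [5.51367696e-01 2.67987043e-04 6.40000000e-02] [ 0.55092022 -0.00146404  0.064     ]
pot [0.40125994 0.31930636 0.046     ] R 0.06287476742065343
```

```bash
cat >> h.py <<'E'
def plan(goal,yaw,step=.17,rot=.5):
    "5-row commands to a TCP goal and yaw, each end pose in the tool axes at that command's start"
    s=bot.state(); p=np.array(s["ee_pos"]); r=R.from_euler("xyz",s["orientation"]); g=R.from_euler("xyz",[np.pi,0,yaw])
    w=(r.inv()*g).as_rotvec(); d=np.asarray(goal)-p
    n=int(max(1,np.ceil(np.linalg.norm(d)/step),np.ceil(np.linalg.norm(w)/rot)))
    print("t",round(s["time_s"],2),"at",p.round(4),"yaw",round(s["orientation"][2],3),"n",n)
    for i in range(n): print("  ",(r*R.from_rotvec(w*i/n)).inv().apply(d/n).round(4),(w/n).round(3))
AX=np.array([.551,-.001]); 
def pol(r,deg): return AX+r*np.array([np.cos(np.radians(deg)),np.sin(np.radians(deg))])
E
python3 - <<'E'
from h import *
c=bot.capture("top")
f=lambda u,v,z:ray(c,140+(u+.5)/4.4-.5,140+(v+.5)/4.4-.5,z)
print("box corner",f(247,85,0),f(250,0,.12))
p=pol(.13,32.5); print(p,pol(.09,167.5))
plan([*p,.38],np.radians(32.5))
E
```

```text
box corner [0.6360022  0.25892973 0.        ] [0.65996872 0.243403   0.12      ]
[0.66064089 0.06884895] [0.46313336 0.01847957]
t 0.25 at [0.2588 0.6503 0.4044] yaw 2.763 n 5
   [-0.1177 -0.0783  0.0049] [-0.     0.     0.439]
   [-0.1398 -0.0209  0.0049] [-0.     0.     0.439]
   [-0.1354  0.0406  0.0049] [-0.     0.     0.439]
   [-0.1053  0.0943  0.0049] [-0.     0.     0.439]
   [-0.0553  0.1301  0.0049] [-0.     0.     0.439]
```

```bash

python3 shift.py '[[0.5,-0.118,-0.078,0.005,0,0,0.439],[0.5,-0.118,-0.078,0.005,0,0,0.439],[0.5,-0.118,-0.078,0.005,0,0,0.439],[0.5,-0.118,-0.078,0.005,0,0,0.439],[0.5,-0.118,-0.078,0.005,0,0,0.439]]' 20
python3 shift.py '[[0.5,-0.14,-0.021,0.005,0,0,0.439],[0.5,-0.14,-0.021,0.005,0,0,0.439],[0.5,-0.14,-0.021,0.005,0,0,0.439],[0.5,-0.14,-0.021,0.005,0,0,0.439],[0.5,-0.14,-0.021,0.005,0,0,0.439]]'
python3 shift.py '[[0.5,-0.135,0.041,0.005,0,0,0.439],[0.5,-0.135,0.041,0.005,0,0,0.439],[0.5,-0.135,0.041,0.005,0,0,0.439],[0.5,-0.135,0.041,0.005,0,0,0.439],[0.5,-0.135,0.041,0.005,0,0,0.439]]'
python3 shift.py '[[0.5,-0.105,0.094,0.005,0,0,0.439],[0.5,-0.105,0.094,0.005,0,0,0.439],[0.5,-0.105,0.094,0.005,0,0,0.439],[0.5,-0.105,0.094,0.005,0,0,0.439],[0.5,-0.105,0.094,0.005,0,0,0.439]]'
python3 shift.py '[[0.5,-0.055,0.13,0.005,0,0,0.439],[0.5,-0.055,0.13,0.005,0,0,0.439],[0.5,-0.055,0.13,0.005,0,0,0.439],[0.5,-0.055,0.13,0.005,0,0,0.439],[0.5,-0.055,0.13,0.005,0,0,0.439]]'
python3 - <<'E'
from h import *
plan([*pol(.13,32.5),.277],np.radians(32.5))
c=bot.capture("wrist"); cv2.imwrite("pics/w1.png",c["pixels"]); print(c["position"],c["orientation"],c["mtx"][0,0],"expect post top",proj(c,[*pol(.13,32.5),.124]), "seat2",proj(c,[*pol(.09,-12.5),.067]))
E
```

```text
time_s: 0.67
ee_pos: [0.3414, 0.5316, 0.3995]
orientation: [-3.141, 0.001, 2.317]
ft_force: [-0.6, 0.7, 0.7]
width: 0.665
finger_force: 0.0
time_s: 1.08
ee_pos: [0.4215, 0.4157, 0.3946]
orientation: [-3.141, 0.0, 1.879]
ft_force: [-0.8, 0.7, 0.5]
width: 0.499
finger_force: 0.0
time_s: 1.5
ee_pos: [0.5022, 0.3005, 0.3897]
orientation: [3.141, 0.0, 1.441]
ft_force: [0.2, 1.2, 0.2]
width: 0.502
finger_force: 0.0
time_s: 1.92
ee_pos: [0.5825, 0.1849, 0.3847]
orientation: [3.141, -0.0, 1.003]
ft_force: [-0.4, 0.1, -0.5]
width: 0.496
finger_force: 0.0
time_s: 2.33
ee_pos: [0.663, 0.0692, 0.3796]
orientation: [3.141, -0.0, 0.565]
ft_force: [-0.6, 0.1, -0.2]
width: 0.5
finger_force: 0.0
t 2.33 at [0.663  0.0692 0.3796] yaw 0.565 n 1
   [-0.0022 -0.001   0.1026] [ 0.    -0.    -0.002]
[0.71946055 0.10494168 0.35959662] [ 2.89765600e+00  8.65847958e-05 -1.00573083e+00] 315.29253437309507 expect post top [250.15273965 200.97364426] seat2 [313.96728868 248.35143366]
```

View pics/w1.png

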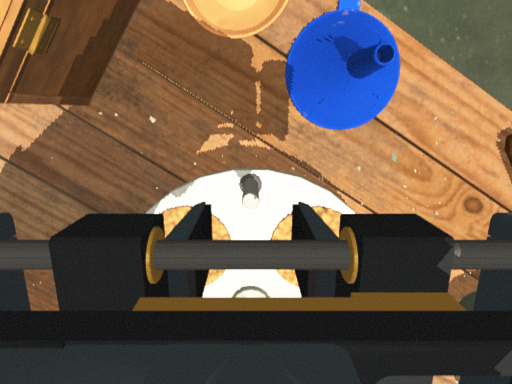

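The post's top is at about (251,199), within 2 px of prediction; the seats show either side between the fingers. Descend and grip.

```bash

python3 shift.py '[[0.5,-0.002,-0.001,0.03,0,0,0],[0.5,-0.002,-0.001,0.065,0,0,0],[0.5,-0.002,-0.001,0.09,0,0,0],[0.5,-0.002,-0.001,0.102,0,0,0],[0.5,-0.002,-0.001,0.102,0,0,0]]'
python3 shift.py '[[0.1,0,0,0,0,0,0],[0.1,0,0,0,0,0,0],[0.1,0,0,0,0,0,0],[0.1,0,0,0,0,0,0],[0.1,0,0,0,0,0,0]]' 20
python3 - <<'E'
from h import *
s=bot.state();p=s["ee_pos"][:2]-AX; print(p,np.hypot(*p),np.degrees(np.arctan2(p[1],p[0])),s["orientation"])
for k in (1,2,3,4,5,6,8,10,12,14,18): a=np.radians(k); print(k,"x",round(.13*(np.cos(a)-1),4),"y",round(-.13*np.sin(a),4),"rz",round(-a,4))
E
```

```text
time_s: 2.8
ee_pos: [0.6579, 0.0716, 0.2752]
orientation: [-3.139, 0.004, 0.572]
ft_force: [-1.1, 0.6, -0.2]
width: 0.499
finger_force: 0.0
time_s: 3.22
ee_pos: [0.6595, 0.07, 0.2789]
orientation: [3.141, -0.001, 0.568]
ft_force: [-0.8, -0.1, 0.1]
width: 0.163
finger_force: 0.0
[0.10850366 0.07095692] 0.12964539838769096 33.183032535558496 [ 3.14070061e+00 -1.48545073e-03  5.68042931e-01]
1 x -0.0 y -0.0023 rz -0.0175
2 x -0.0001 y -0.0045 rz -0.0349
3 x -0.0002 y -0.0068 rz -0.0524
4 x -0.0003 y -0.0091 rz -0.0698
5 x -0.0005 y -0.0113 rz -0.0873
6 x -0.0007 y -0.0136 rz -0.1047
8 x -0.0013 y -0.0181 rz -0.1396
10 x -0.002 y -0.0226 rz -0.1745
12 x -0.0028 y -0.027 rz -0.2094
14 x -0.0039 y -0.0314 rz -0.2443
18 x -0.0064 y -0.0402 rz -0.3142
```

```bash

python3 shift.py '[[0,0,0,0,0,0,0],[0,0,0,0,0,0,0],[0,0,0,0,0,0,0]]' 20
python3 shift.py '[[0,0,-0.0011,0,0,0,-0.0087],[0,-0.0001,-0.0045,0,0,0,-0.0349],[0,-0.0004,-0.0102,0,0,0,-0.0785],[0,-0.0011,-0.017,0,0,0,-0.1309],[0,-0.0022,-0.0237,0,0,0,-0.1833]]'
python3 - <<'E'
from h import *
for k in (3,6,9,12,15,14.5,2,3.5,4.5,5): a=np.radians(k); print(k,"x",round(.13*(np.cos(a)-1),4),"y",round(-.13*np.sin(a),4),"rz",round(-a,4))
s=bot.state();p=s["ee_pos"][:2]-AX; print(p,np.hypot(*p),np.degrees(np.arctan2(p[1],p[0])),s["orientation"])
E
```

```text
time_s: 3.47
ee_pos: [0.6596, 0.0698, 0.2787]
orientation: [3.141, -0.001, 0.568]
ft_force: [-1.1, 0.4, 6.9]
width: 0.15
finger_force: 20.0
time_s: 3.88
ee_pos: [0.645, 0.0885, 0.2787]
orientation: [3.14, -0.001, 0.753]
ft_force: [-0.8, -4.6, 7.4]
width: 0.15
finger_force: 20.0
3 x -0.0002 y -0.0068 rz -0.0524
6 x -0.0007 y -0.0136 rz -0.1047
9 x -0.0016 y -0.0203 rz -0.1571
12 x -0.0028 y -0.027 rz -0.2094
15 x -0.0044 y -0.0336 rz -0.2618
14.5 x -0.0041 y -0.0325 rz -0.2531
2 x -0.0001 y -0.0045 rz -0.0349
3.5 x -0.0002 y -0.0079 rz -0.0611
4.5 x -0.0004 y -0.0102 rz -0.0785
5 x -0.0005 y -0.0113 rz -0.0873
[0.09396699 0.08952597] 0.1297871115859064 43.61356060979649 [ 3.14025885e+00 -8.76796060e-04  7.53430830e-01]
```

```bash

python3 shift.py '[[0,-0.0002,-0.0068,0,0,0,-0.0524],[0,-0.0007,-0.0136,0,0,0,-0.1047],[0,-0.0016,-0.0203,0,0,0,-0.1571],[0,-0.0028,-0.027,0,0,0,-0.2094],[0,-0.0044,-0.0336,0,0,0,-0.2618]]'
python3 shift.py '[[0,-0.0002,-0.0068,0,0,0,-0.0524],[0,-0.0007,-0.0136,0,0,0,-0.1047],[0,-0.0016,-0.0203,0,0,0,-0.1571],[0,-0.0028,-0.027,0,0,0,-0.2094],[0,-0.0044,-0.0336,0,0,0,-0.2618]]'
python3 shift.py '[[0,-0.0002,-0.0068,0,0,0,-0.0524],[0,-0.0007,-0.0136,0,0,0,-0.1047],[0,-0.0016,-0.0203,0,0,0,-0.1571],[0,-0.0028,-0.027,0,0,0,-0.2094],[0,-0.0044,-0.0336,0,0,0,-0.2618]]'
python3 shift.py '[[0,-0.0002,-0.0068,0,0,0,-0.0524],[0,-0.0007,-0.0136,0,0,0,-0.1047],[0,-0.0016,-0.0203,0,0,0,-0.1571],[0,-0.0028,-0.027,0,0,0,-0.2094],[0,-0.0044,-0.0336,0,0,0,-0.2618]]'
python3 shift.py '[[0,-0.0002,-0.0068,0,0,0,-0.0524],[0,-0.0007,-0.0136,0,0,0,-0.1047],[0,-0.0016,-0.0203,0,0,0,-0.1571],[0,-0.0028,-0.027,0,0,0,-0.2094],[0,-0.0041,-0.0325,0,0,0,-0.2531]]'
python3 shift.py '[[0,-0.0001,-0.0045,0,0,0,-0.0349],[0,-0.0002,-0.0079,0,0,0,-0.0611],[0,-0.0004,-0.0102,0,0,0,-0.0785],[0,-0.0005,-0.0113,0,0,0,-0.0873],[0,-0.0005,-0.0113,0,0,0,-0.0873]]'
python3 - <<'E'
from h import *
s=bot.state();p=s["ee_pos"][:2]-AX; print(p,np.hypot(*p),np.degrees(np.arctan2(p[1],p[0])),s["orientation"],s["ft_force"])
E
```

```text
time_s: 4.3
ee_pos: [0.6188, 0.1099, 0.2787]
orientation: [3.14, -0.0, 1.016]
ft_force: [0.1, -8.5, 7.1]
width: 0.147
finger_force: 20.0
time_s: 4.72
ee_pos: [0.5878, 0.1238, 0.2787]
orientation: [3.14, 0.001, 1.278]
ft_force: [-2.1, -11.7, 10.1]
width: 0.149
finger_force: 20.0
time_s: 5.13
ee_pos: [0.5542, 0.1292, 0.2787]
orientation: [3.141, 0.001, 1.54]
ft_force: [-2.2, -15.9, 11.6]
width: 0.147
finger_force: 20.0
time_s: 5.55
ee_pos: [0.5207, 0.1257, 0.2787]
orientation: [3.141, 0.002, 1.802]
ft_force: [2.1, -20.4, 11.5]
width: 0.149
finger_force: 20.0
time_s: 5.97
ee_pos: [0.4904, 0.1144, 0.2787]
orientation: [3.139, 0.003, 2.055]
ft_force: [9.5, -19.0, 2.0]
width: 0.151
finger_force: 20.0
time_s: 6.38
ee_pos: [0.4811, 0.1089, 0.2788]
orientation: [3.139, 0.003, 2.14]
ft_force: [9.4, -15.8, 0.6]
width: 0.151
finger_force: 20.0
[-0.06992253  0.10987961] 0.13024088265400796 122.47087404901139 [3.13866445 0.00314009 2.1397585 ] [  9.39706027 -15.77311768   0.58054416]
```

```bash

python3 shift.py '[[0.5,0,0,0,0,0,0],[0.5,0,0,0,0,0,0],[0.5,0,0,0,0,0,0],[0.5,0,0,0,0,0,0]]'
python3 shift.py '[[0.5,0,0,-0.015,0,0,0],[0.5,0,0,-0.045,0,0,0],[0.5,0,0,-0.08,0,0,0],[0.5,0,0,-0.1,0,0,0],[0.5,0,0,-0.1,0,0,0]]'
python3 - <<'E'
from h import *
plan([.401,.319,.34],np.radians(167.5))
c=bot.capture("top"); crop(c,"c2",140,140,320,260,4.4)
for a in (122.5,212.5,-57.5,32.5): print((proj(c,[*pol(.13,a),.124])-[140,140])*4.4)
print((proj(c,[*pol(.09,167.5),.067])-[140,140])*4.4)
E
```

```text
time_s: 6.72
ee_pos: [0.4798, 0.1097, 0.2778]
orientation: [-3.141, -0.0, 2.139]
ft_force: [-0.7, 0.0, 0.2]
width: 0.409
finger_force: 0.0
time_s: 7.13
ee_pos: [0.4809, 0.11, 0.3819]
orientation: [3.136, 0.002, 2.139]
ft_force: [-0.1, -0.4, 0.5]
width: 0.5
finger_force: 0.0
t 7.13 at [0.4809 0.11   0.3819] yaw 2.139 n 2
   [0.1096 0.0224 0.0208] [ 0.002  0.002 -0.392]
   [0.0927 0.0627 0.021 ] [ 0.002  0.002 -0.392]
[374.10792984 259.59254705]
[615.98390662 361.74206309]
[714.75168806 130.88589689]
[480.23944678  36.63832204]
[496.71835326 326.75571397]
```

View pics/c2.png

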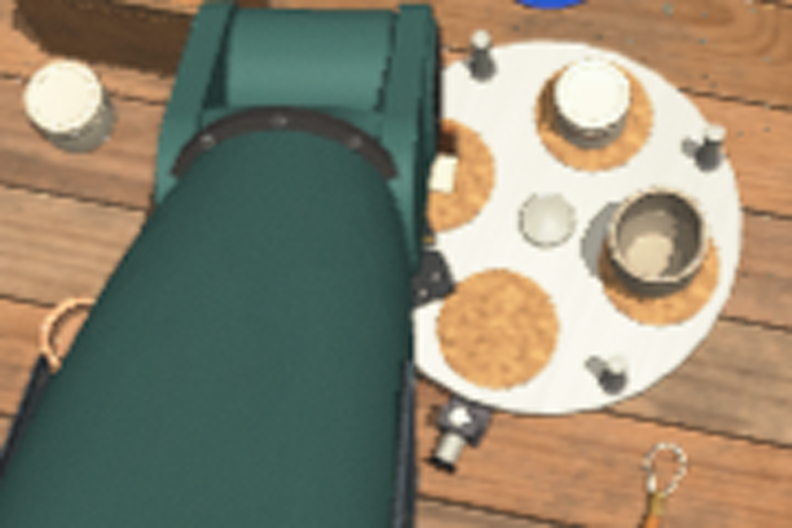

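The empty seat sits at the pointer, centred at (498,328) against a predicted (497,327). Next, the pot.

```bash

python3 shift.py '[[1,0.11,0.022,0.02,0,0,-0.392],[1,0.11,0.022,0.02,0,0,-0.392],[1,0.11,0.022,0.02,0,0,-0.392],[1,0.11,0.022,0.02,0,0,-0.392]]'
python3 shift.py '[[1,0.093,0.063,0.02,0,0,-0.392],[1,0.093,0.063,0.02,0,0,-0.392],[1,0.093,0.063,0.02,0,0,-0.392],[1,0.093,0.063,0.02,0,0,-0.392],[1,0.093,0.063,0.02,0,0,-0.392]]'
python3 - <<'E'
from h import *
c=bot.capture("wrist"); cv2.imwrite("pics/w2.png",c["pixels"]); print("expect",proj(c,[.401,.319,.046]),proj(c,[.4325,.319,.046]),proj(c,[.401,.3505,.046]))
plan([.401,.319,.205],np.radians(167.5))
E
```

```text
time_s: 7.52
ee_pos: [0.4371, 0.2171, 0.3555]
orientation: [-3.139, -0.002, 2.541]
ft_force: [-0.2, -0.8, 0.0]
width: 0.762
finger_force: 0.0
time_s: 7.93
ee_pos: [0.3985, 0.3198, 0.3363]
orientation: [-3.14, -0.001, 2.925]
ft_force: [-0.5, -0.3, -0.7]
width: 0.998
finger_force: 0.0
expect [252.55003814 192.62925288] [259.97553126 225.38297072] [287.48552339 185.204224  ]
t 7.98 at [0.399  0.319  0.3367] yaw 2.922 n 1
   [-0.0021  0.0006  0.1317] [-0.001 -0.001 -0.001]
```

View pics/w2.png

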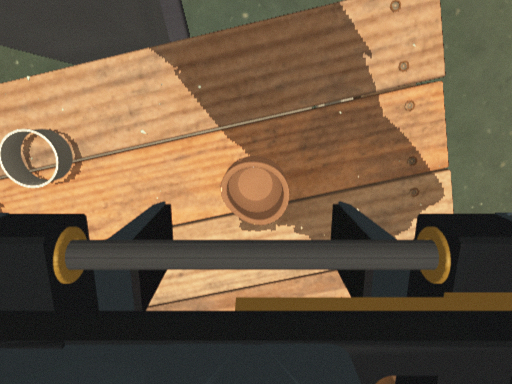

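The pot's rim is centred at about (255,192), 2 px off prediction; shift 2 mm along the closing line, descend, grip.

```bash

python3 shift.py '[[1,-0.002,0.002,0.04,0,0,0],[1,-0.002,0.002,0.08,0,0,0],[1,-0.002,0.002,0.11,0,0,0],[1,-0.002,0.002,0.125,0,0,0],[1,-0.002,0.002,0.132,0,0,0]]'
python3 shift.py '[[0.5,0,0,0,0,0,0],[0.5,0,0,0,0,0,0],[0.5,0,0,0,0,0,0],[0.5,0,0,0,0,0,0],[0.5,0,0,0,0,0,0]]' 15
python3 shift.py '[[0.5,0,0,0,0,0,0],[0.5,0,0,0,0,0,0]]'
python3 - <<'E'
from h import *
s=bot.state();print(s["ee_pos"],s["orientation"],s["width"]*91)
plan([.401,.320,.34],np.radians(167.5)); plan([.463,.0185,.34],np.radians(167.5))
E
```

```text
time_s: 8.4
ee_pos: [0.4014, 0.319, 0.2032]
orientation: [-3.139, -0.003, 2.919]
ft_force: [-0.2, -0.3, 0.1]
width: 1.006
finger_force: 0.0
time_s: 8.82
ee_pos: [0.402, 0.3209, 0.2068]
orientation: [3.14, 0.001, 2.922]
ft_force: [0.3, 0.6, 2.3]
width: 0.662
finger_force: 6.2
time_s: 8.98
ee_pos: [0.402, 0.321, 0.2067]
orientation: [3.14, 0.001, 2.923]
ft_force: [-1.7, -1.6, 9.8]
width: 0.661
finger_force: 15.0
[0.4020307  0.32100714 0.20673272] [3.14045818e+00 1.10842054e-03 2.92277604e+00] 60.13786427721502
t 8.98 at [0.402  0.321  0.2067] yaw 2.923 n 1
   [ 0.0006 -0.0011 -0.1333] [ 0.001  0.001 -0.001]
t 8.98 at [0.402  0.321  0.2067] yaw 2.923 n 2
   [-0.0627 -0.141  -0.0667] [ 0.001  0.001 -0.   ]
   [-0.0626 -0.141  -0.0667] [ 0.001  0.001 -0.   ]
```

```bash

python3 shift.py '[[0.5,0,0,-0.01,0,0,0],[0.5,0,0,-0.035,0,0,0],[0.5,0,0,-0.07,0,0,0],[0.5,0,0,-0.1,0,0,0],[0.5,0,0,-0.12,0,0,0]]'
python3 shift.py '[[0.5,-0.004,-0.01,0,0,0,0],[0.5,-0.015,-0.03,0,0,0,0],[0.5,-0.03,-0.065,0,0,0,0],[0.5,-0.045,-0.1,0,0,0,0],[0.5,-0.06,-0.135,0,0,0,0]]'
python3 shift.py '[[0.5,-0.015,-0.035,0,0,0,0],[0.5,-0.03,-0.07,0,0,0,0],[0.5,-0.045,-0.105,0,0,0,0],[0.5,-0.055,-0.13,0,0,0,0],[0.5,-0.062,-0.143,0,0,0,0]]'
python3 shift.py '[[0.5,0,0,0,0,0,0],[0.5,0,0,0,0,0,0]]'
python3 - <<'E'
from h import *
plan([.463,.0185,.2745],np.radians(167.5))
E
```

```text
time_s: 9.4
ee_pos: [0.4018, 0.3209, 0.3292]
orientation: [3.14, 0.002, 2.923]
ft_force: [0.3, 1.2, -0.2]
width: 0.666
finger_force: 15.0
time_s: 9.82
ee_pos: [0.4303, 0.1742, 0.3256]
orientation: [-3.141, -0.0, 2.924]
ft_force: [0.6, -0.5, -1.3]
width: 0.666
finger_force: 15.0
time_s: 10.23
ee_pos: [0.4599, 0.02, 0.3256]
orientation: [-3.141, -0.0, 2.921]
ft_force: [0.9, -0.2, -0.5]
width: 0.665
finger_force: 15.0
time_s: 10.4
ee_pos: [0.46, 0.0221, 0.3255]
orientation: [-3.141, -0.001, 2.921]
ft_force: [0.7, -0.9, -0.8]
width: 0.667
finger_force: 15.0
t 10.4 at [0.46   0.0221 0.3255] yaw 2.921 n 1
   [-0.0037 -0.0029  0.051 ] [-0.    -0.001 -0.003]
```

```bash

python3 shift.py '[[0.5,-0.0037,-0.0029,0.01,0,0,0],[0.5,-0.0037,-0.0029,0.025,0,0,0],[0.5,-0.0037,-0.0029,0.04,0,0,0],[0.5,-0.0037,-0.0029,0.047,0,0,0],[0.5,-0.0037,-0.0029,0.051,0,0,0]]'
python3 shift.py '[[0.5,0,0,0,0,0,0],[0.5,0,0,0,0,0,0]]'
python3 - <<'E'
from h import *
plan([.463,.0185,.2737],np.radians(167.5)); print(bot.state()["ft_force"])
E
```

```text
time_s: 10.82
ee_pos: [0.4628, 0.0198, 0.2733]
orientation: [-3.141, -0.002, 2.924]
ft_force: [-6.5, 2.0, 20.7]
width: 0.666
finger_force: 15.0
time_s: 10.98
ee_pos: [0.4634, 0.0196, 0.2746]
orientation: [-3.142, -0.0, 2.923]
ft_force: [-0.1, 0.1, -0.1]
width: 0.666
finger_force: 15.0
t 10.98 at [0.4634 0.0196 0.2746] yaw 2.923 n 1
   [ 0.0002 -0.0012  0.0009] [-0. -0. -0.]
[-0.06667894  0.08946071 -0.06908358]
```

```bash

python3 shift.py '[[0.5,0,-0.001,0.0005,0,0,0],[0.5,0,-0.001,0.001,0,0,0],[0.5,0,-0.001,0.001,0,0,0],[0.5,0,-0.001,0.001,0,0,0]]'
python3 shift.py '[[0.88,0,0,0,0,0,0],[0.88,0,0,0,0,0,0],[0.88,0,0,0,0,0,0],[0.88,0,0,0,0,0,0]]'
python3 shift.py '[[0.88,0,0,-0.01,0,0,0],[0.88,0,0,-0.04,0,0,0],[0.88,0,0,-0.075,0,0,0],[0.88,0,0,-0.105,0,0,0],[0.88,0,0,-0.105,0,0,0]]'
python3 - <<'E'
from h import *
print("to post"); plan([*pol(.13,32.5),.38],np.radians(32.5))
c=bot.capture("wrist"); cv2.imwrite("pics/w3.png",c["pixels"]); print("expect",proj(c,[.463,.0185,.113]),proj(c,[.463,.0185,.067]))
E
```

```text
time_s: 11.32
ee_pos: [0.4632, 0.0182, 0.2739]
orientation: [3.142, 0.0, 2.923]
ft_force: [0.1, 0.2, -1.2]
width: 0.666
finger_force: 15.0
time_s: 11.65
ee_pos: [0.4632, 0.0182, 0.2738]
orientation: [3.142, 0.0, 2.923]
ft_force: [-0.5, 0.3, 0.3]
width: 0.875
finger_force: 0.0
time_s: 12.07
ee_pos: [0.4645, 0.0183, 0.3848]
orientation: [3.14, 0.008, 2.923]
ft_force: [1.4, -0.1, 1.0]
width: 0.879
finger_force: 0.0
to post
t 12.07 at [0.4645 0.0183 0.3848] yaw 2.923 n 5
   [-0.0361  0.0184  0.0013] [0.002 0.    0.471]
   [-0.0238  0.0328  0.0012] [0.002 0.    0.471]
   [-0.0063  0.04    0.0011] [0.002 0.    0.471]
   [0.0125 0.0385 0.001 ] [0.002 0.    0.471]
   [0.0286 0.0287 0.001 ] [0.002 0.    0.471]
expect [251.63467745 190.51863077] [251.56774313 178.4082443 ]
```

View pics/w3.png

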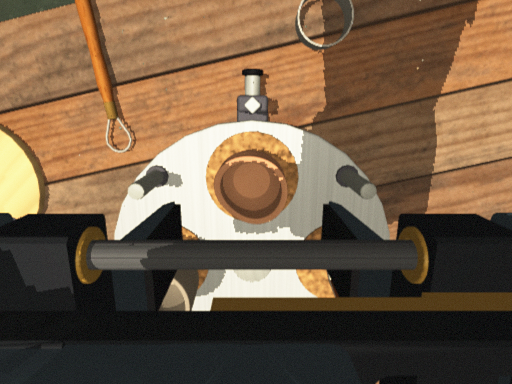

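The pot stands on the seat: rim centred at about (251,187) against (252,190) expected. Back to the far post (post3 now).

```bash

python3 shift.py '[[0.5,-0.036,0.018,0.001,0,0,0.471],[0.5,-0.036,0.018,0.001,0,0,0.471],[0.5,-0.036,0.018,0.001,0,0,0.471],[0.5,-0.036,0.018,0.001,0,0,0.471]]' 20
python3 shift.py '[[0.5,-0.024,0.033,0.001,0,0,0.471],[0.5,-0.024,0.033,0.001,0,0,0.471],[0.5,-0.024,0.033,0.001,0,0,0.471],[0.5,-0.024,0.033,0.001,0,0,0.471]]'
python3 shift.py '[[0.5,-0.006,0.04,0.001,0,0,0.471],[0.5,-0.006,0.04,0.001,0,0,0.471],[0.5,-0.006,0.04,0.001,0,0,0.471],[0.5,-0.006,0.04,0.001,0,0,0.471]]'
python3 shift.py '[[0.5,0.0125,0.0385,0.001,0,0,0.471],[0.5,0.0125,0.0385,0.001,0,0,0.471],[0.5,0.0125,0.0385,0.001,0,0,0.471],[0.5,0.0125,0.0385,0.001,0,0,0.471]]'
python3 shift.py '[[0.5,0.0286,0.0287,0.001,0,0,0.471],[0.5,0.0286,0.0287,0.001,0,0,0.471],[0.5,0.0286,0.0287,0.001,0,0,0.471],[0.5,0.0286,0.0287,0.001,0,0,0.471],[0.5,0.0286,0.0287,0.001,0,0,0.471]]'
python3 - <<'E'
from h import *
plan([*pol(.13,32.5),.279],np.radians(32.5))
E
```

```text
time_s: 12.45
ee_pos: [0.5022, 0.0281, 0.377]
orientation: [-3.14, -0.001, 2.445]
ft_force: [-0.1, 0.2, -0.9]
width: 0.622
finger_force: 0.0
time_s: 12.78
ee_pos: [0.5417, 0.0383, 0.3759]
orientation: [-3.14, -0.001, 1.974]
ft_force: [0.3, 0.3, 0.6]
width: 0.501
finger_force: 0.0
time_s: 13.12
ee_pos: [0.5808, 0.0487, 0.3748]
orientation: [-3.14, 0.0, 1.503]
ft_force: [-0.4, 0.2, -0.5]
width: 0.496
finger_force: 0.0
time_s: 13.45
ee_pos: [0.62, 0.0589, 0.3737]
orientation: [-3.14, 0.001, 1.032]
ft_force: [0.2, -0.5, -0.5]
width: 0.502
finger_force: 0.0
time_s: 13.87
ee_pos: [0.659, 0.0688, 0.3728]
orientation: [-3.141, 0.001, 0.563]
ft_force: [-0.3, 0.3, 1.3]
width: 0.5
finger_force: 0.0
t 13.87 at [0.659  0.0688 0.3728] yaw 0.563 n 1
   [0.0015 0.001  0.0938] [-0.001  0.001 -0.004]
```

```bash

python3 shift.py '[[0.5,0.0015,0.001,0.03,0,0,-0.004],[0.5,0.0015,0.001,0.06,0,0,-0.004],[0.5,0.0015,0.001,0.083,0,0,-0.004],[0.5,0.0015,0.001,0.094,0,0,-0.004],[0.5,0.0015,0.001,0.094,0,0,-0.004]]'
python3 shift.py '[[0,0,0,0,0,0,0],[0,0,0,0,0,0,0],[0,0,0,0,0,0,0],[0,0,0,0,0,0,0],[0,0,0,0,0,0,0]]' 20
python3 shift.py '[[0,0,0,0,0,0,0],[0,0,0,0,0,0,0],[0,0,0,0,0,0,0]]' 20
python3 - <<'E'
from h import *
s=bot.state();p=s["ee_pos"][:2]-AX; print(p,np.hypot(*p),np.degrees(np.arctan2(p[1],p[0])),s["orientation"],s["ft_force"])
E
```

```text
time_s: 14.28
ee_pos: [0.66, 0.0687, 0.277]
orientation: [-3.139, 0.004, 0.574]
ft_force: [-0.5, 0.4, 0.3]
width: 0.5
finger_force: 0.0
time_s: 14.7
ee_pos: [0.6612, 0.0689, 0.2808]
orientation: [3.141, -0.001, 0.572]
ft_force: [-3.9, 6.6, 2.9]
width: 0.169
finger_force: 3.5
time_s: 14.95
ee_pos: [0.6613, 0.0688, 0.2806]
orientation: [3.141, -0.001, 0.572]
ft_force: [-1.7, -1.0, 7.5]
width: 0.147
finger_force: 20.0
[0.11033338 0.06980425] 0.13056066956775988 32.320169860848274 [ 3.14100345e+00 -9.08255981e-04  5.71841313e-01] [-1.65710218 -0.97942826  7.4819329 ]
```

```bash

python3 shift.py '[[0,0,-0.0011,0,0,0,-0.0087],[0,-0.0001,-0.0045,0,0,0,-0.0349],[0,-0.0004,-0.0102,0,0,0,-0.0785],[0,-0.0011,-0.017,0,0,0,-0.1309],[0,-0.0022,-0.0237,0,0,0,-0.1833]]'
python3 shift.py '[[0,-0.0002,-0.0068,0,0,0,-0.0524],[0,-0.0007,-0.0136,0,0,0,-0.1047],[0,-0.0016,-0.0203,0,0,0,-0.1571],[0,-0.0028,-0.027,0,0,0,-0.2094],[0,-0.0046,-0.0336,0,0,0,-0.2618]]'
python3 shift.py '[[0,-0.0002,-0.0068,0,0,0,-0.0524],[0,-0.0007,-0.0136,0,0,0,-0.1047],[0,-0.0016,-0.0203,0,0,0,-0.1571],[0,-0.0028,-0.027,0,0,0,-0.2094],[0,-0.0048,-0.0336,0,0,0,-0.2618]]'
python3 shift.py '[[0,-0.0002,-0.0068,0,0,0,-0.0524],[0,-0.0007,-0.0136,0,0,0,-0.1047],[0,-0.0016,-0.0203,0,0,0,-0.1571],[0,-0.0028,-0.027,0,0,0,-0.2094],[0,-0.0048,-0.0336,0,0,0,-0.2618]]'
python3 shift.py '[[0,-0.0002,-0.0068,0,0,0,-0.0524],[0,-0.0007,-0.0136,0,0,0,-0.1047],[0,-0.0016,-0.0203,0,0,0,-0.1571],[0,-0.0028,-0.027,0,0,0,-0.2094],[0,-0.0046,-0.0336,0,0,0,-0.2618]]'
python3 shift.py '[[0,-0.0002,-0.0068,0,0,0,-0.0524],[0,-0.0007,-0.0136,0,0,0,-0.1047],[0,-0.0016,-0.0203,0,0,0,-0.1571],[0,-0.0028,-0.027,0,0,0,-0.2094],[0,-0.0041,-0.0325,0,0,0,-0.2531]]'
python3 shift.py '[[0,-0.0001,-0.0045,0,0,0,-0.0349],[0,-0.0002,-0.0079,0,0,0,-0.0611],[0,-0.0004,-0.0102,0,0,0,-0.0785],[0,-0.0005,-0.0113,0,0,0,-0.0873],[0,-0.0005,-0.0113,0,0,0,-0.0873]]'
python3 - <<'E'
from h import *
s=bot.state();p=s["ee_pos"][:2]-AX; print(p,np.hypot(*p),np.degrees(np.arctan2(p[1],p[0])),s["orientation"],s["ft_force"])
E
```

```text
time_s: 15.37
ee_pos: [0.6468, 0.0876, 0.2806]
orientation: [3.14, -0.001, 0.758]
ft_force: [2.1, -2.6, 3.9]
width: 0.151
finger_force: 20.0
time_s: 15.78
ee_pos: [0.6206, 0.1092, 0.2807]
orientation: [3.139, -0.002, 1.019]
ft_force: [6.8, 1.8, -1.2]
width: 0.146
finger_force: 20.0
time_s: 16.2
ee_pos: [0.5896, 0.1233, 0.2807]
orientation: [3.138, -0.003, 1.281]
ft_force: [6.5, 13.3, -1.4]
width: 0.151
finger_force: 20.0
time_s: 16.62
ee_pos: [0.5556, 0.1289, 0.2806]
orientation: [3.139, -0.003, 1.542]
ft_force: [0.3, 23.1, 3.1]
width: 0.151
finger_force: 20.0
time_s: 17.03
ee_pos: [0.5213, 0.1253, 0.2806]
orientation: [3.141, -0.003, 1.804]
ft_force: [-8.4, 24.4, 11.2]
width: 0.149
finger_force: 20.0
time_s: 17.45
ee_pos: [0.4903, 0.1135, 0.2805]
orientation: [3.141, -0.002, 2.057]
ft_force: [-10.9, 20.7, 15.9]
width: 0.151
finger_force: 20.0
time_s: 17.87
ee_pos: [0.4805, 0.1077, 0.2805]
orientation: [-3.141, -0.003, 2.142]
ft_force: [-13.7, 19.9, 17.8]
width: 0.147
finger_force: 20.0
[-0.0704537   0.10870051] 0.1295358035665973 122.94909000001988 [-3.14143862e+00 -2.50254690e-03  2.14226364e+00] [-13.73968016  19.9312282   17.82140523]
```

```bash

python3 shift.py '[[0.5,0,0,0,0,0,0],[0.5,0,0,0,0,0,0],[0.5,0,0,0,0,0,0],[0.5,0,0,0,0,0,0],[0.5,0,0,0,0,0,0]]'
python3 shift.py '[[0.5,0,0,-0.015,0,0,0],[0.5,0,0,-0.045,0,0,0],[0.5,0,0,-0.08,0,0,0],[0.5,0,0,-0.1,0,0,0],[0.5,0,0,-0.1,0,0,0]]'
python3 shift.py '[[0.5,0,0,0,0,0,0],[0.5,0,0,0,0,0,0],[0.5,0,0,0,0,0,0],[0.5,0,0,0,0,0,0],[0.5,0,0,0,0,0,0]]'
python3 - <<'E'
from h import *
c=bot.capture("top"); crop(c,"c3",215,175,295,235,10)
for n,P in dict(mark=[*pol(.09,167.5),.067],p212=[*pol(.13,212.5),.124],p122=[*pol(.13,122.5),.124],tiletop=[*pol(.09,167.5),.125]).items(): print(n,(proj(c,P)-[215,175]+.5)*10-.5)
plan([*pol(.09,167.5),.38],np.radians(167.5))
E
```

```text
time_s: 18.28
ee_pos: [0.4812, 0.1067, 0.2797]
orientation: [-3.142, 0.0, 2.142]
ft_force: [-0.5, 0.1, 0.8]
width: 0.478
finger_force: 0.0
time_s: 18.7
ee_pos: [0.4822, 0.1069, 0.3839]
orientation: [3.136, 0.002, 2.143]
ft_force: [0.7, 0.2, 1.1]
width: 0.498
finger_force: 0.0
time_s: 19.12
ee_pos: [0.481, 0.1068, 0.3788]
orientation: [-3.14, -0.001, 2.143]
ft_force: [-0.1, 0.0, 0.2]
width: 0.501
finger_force: 0.0
mark [383.40534832 397.12662266]
p212 [654.46342414 476.64105249]
p122 [104.74529509 244.48306147]
tiletop [379.53443221 353.09388812]
t 19.17 at [0.481  0.1068 0.379 ] yaw 2.143 n 2
   [-0.0323 -0.0314 -0.0005] [-0.   -0.   -0.39]
   [-0.0179 -0.0413 -0.0005] [-0.   -0.   -0.39]
```

View pics/c3.png

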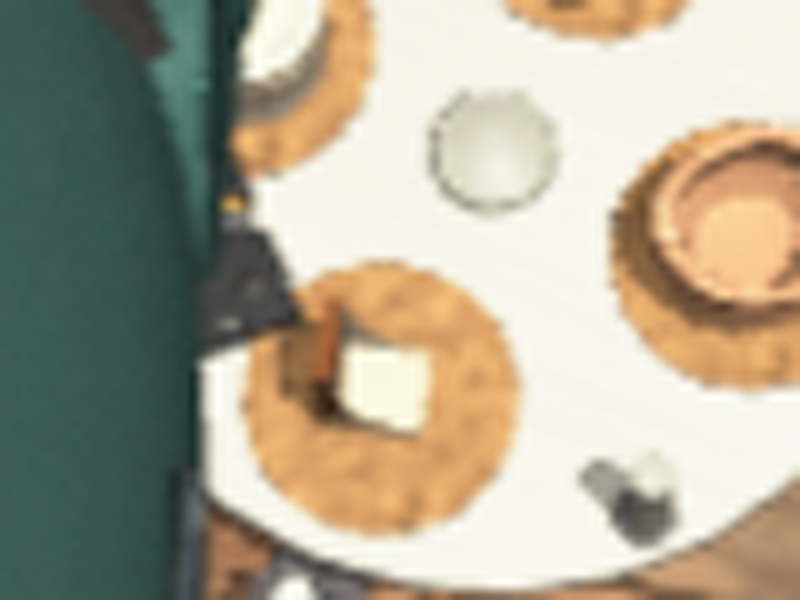

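The tile stands near the pointer seat's middle (foot at about (385,385), plate on its left side at (330,345)). A closer wrist look for its yaw.

```bash

python3 shift.py '[[0.8,-0.032,-0.031,0,0,0,-0.39],[0.8,-0.032,-0.031,0,0,0,-0.39],[0.8,-0.032,-0.031,0,0,0,-0.39],[0.8,-0.032,-0.031,0,0,0,-0.39]]'
python3 shift.py '[[0.8,-0.018,-0.041,0,0,0,-0.39],[0.8,-0.018,-0.041,0,0,0,-0.39],[0.8,-0.018,-0.041,0,0,0,-0.39],[0.8,-0.018,-0.041,0,0,0,-0.39],[0.8,-0.018,-0.041,0,0,0,-0.39]]'
python3 shift.py '[[0.8,0.025,0,0,0,0,0],[0.8,0.025,0,0,0,0,0],[0.8,0.025,0,0,0,0,0]]'
python3 - <<'E'
from h import *
import pickle
c=bot.capture("wrist"); crop(c,"w4",190,115,290,190,8); pickle.dump(c,open("c.pkl","wb"))
for P in ([*pol(.09,167.5),.067],[*pol(.09,167.5),.125]): print((proj(c,P)-[190,115]+.5)*8-.5)
s=bot.state(); print(s["ee_pos"],s["orientation"])
E
```

```text
time_s: 19.5
ee_pos: [0.4722, 0.0625, 0.3794]
orientation: [-3.141, -0.0, 2.539]
ft_force: [0.5, -0.0, 0.5]
width: 0.761
finger_force: 0.0
time_s: 19.92
ee_pos: [0.4637, 0.019, 0.3795]
orientation: [-3.141, -0.0, 2.924]
ft_force: [-0.8, -0.4, -0.3]
width: 0.8
finger_force: 0.0
time_s: 20.17
ee_pos: [0.4388, 0.0248, 0.3796]
orientation: [-3.142, -0.0, 2.922]
ft_force: [0.9, -0.3, 0.3]
width: 0.799
finger_force: 0.0
[494.02417172 755.08895946]
[493.27861252 932.52760565]
[0.43940266 0.02475015 0.37978554] [3.14155882e+00 3.14947366e-04 2.92182081e+00]
```

View pics/w4.png

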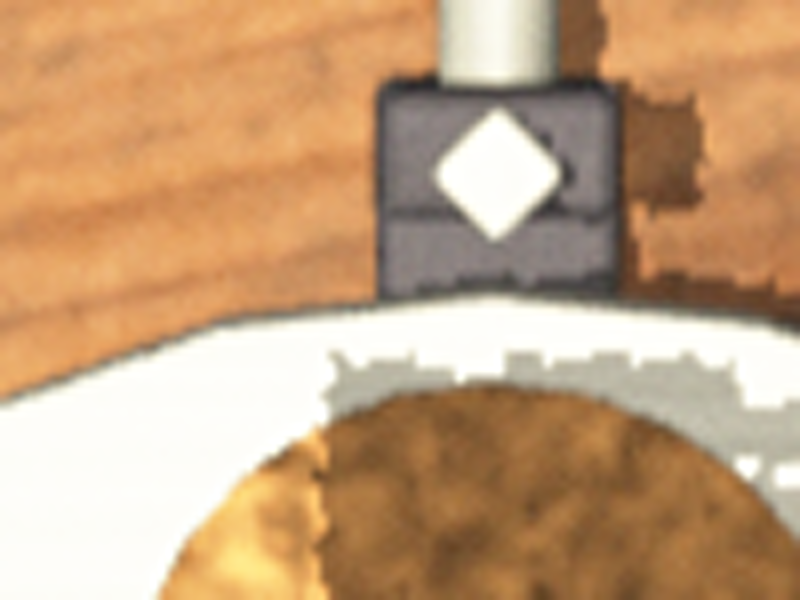

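That crop missed the tile (I shifted the wrong way): it shows the pointer diamond at (497,175) and the seat's edge. Shift back past the mark and look again.

```bash

python3 shift.py '[[0.8,-0.035,0,0,0,0,0],[0.8,-0.055,0,0,0,0,0],[0.8,-0.055,0,0,0,0,0],[0.8,-0.055,0,0,0,0,0]]'
python3 - <<'E'
from h import *
import pickle
c=bot.capture("wrist"); print([proj(c,[*pol(.09,167.5),z]) for z in (.067,.125)])
u,v=proj(c,[*pol(.09,167.5),.09]).astype(int); u0,v0=u-50,v-40; print(u0,v0); crop(c,"w5",u0,v0,u0+100,v0+75,8); pickle.dump(c,open("c.pkl","wb"))
s=bot.state(); print(s["ee_pos"],s["orientation"])
E
```

```text
time_s: 20.55
ee_pos: [0.4941, 0.0125, 0.3795]
orientation: [-3.142, -0.0, 2.922]
ft_force: [-0.5, -0.5, -1.0]
width: 0.798
finger_force: 0.0
[array([251.27620174, 150.65464984]), array([251.17043705, 160.22506711])]
201 113
[0.49319119 0.01262723 0.37936334] [-3.14141817e+00 -7.68140127e-04  2.92193433e+00]
```

View pics/w5.png

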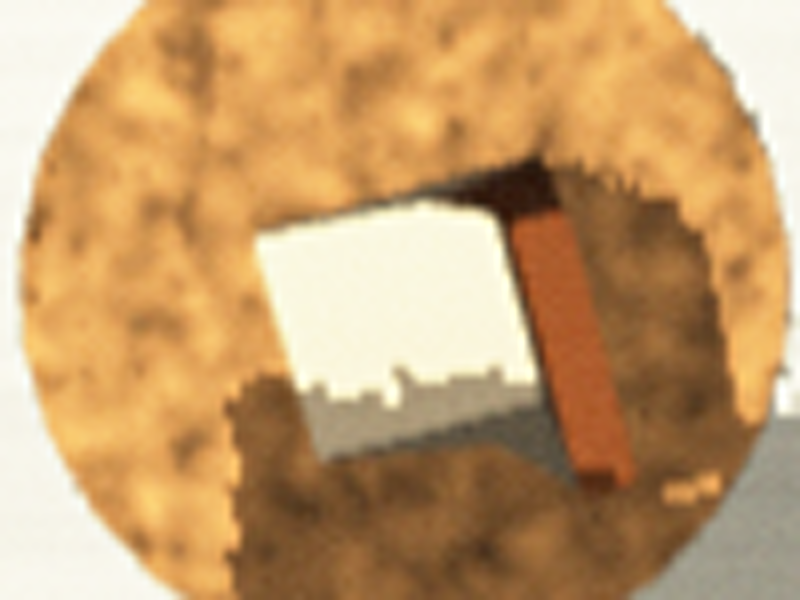

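```bash
python3 - <<'E'
from h import *
import pickle
c=pickle.load(open("c.pkl","rb")); print(c["position"])
f=lambda u,v,z:ray(c,201+(u+.5)/8-.5,113+(v+.5)/8-.5,z)[:2]
for Q in ([(513,218),(561,208),(634,462),(580,470)],[(513,218),(561,208),(634,480),(580,488)]):
    q=[f(u,v,.125) for u,v in Q]; e=lambda i,j:(np.linalg.norm(q[i]-q[j]).round(4),np.degrees(np.arctan2(*(q[j]-q[i])[::-1])).round(1))
    print("thick",e(0,1),e(3,2),"width",e(0,3),e(1,2),"centre",np.mean(q,0))
# foot outer left edge ~ bottom at z~.067..: corners
for z in (.067,.075,.08,.091):
    a,b=f(255,237,z),f(325,462,z); print(z,a,b,np.linalg.norm(a-b),np.degrees(np.arctan2(*(b-a)[::-1])))
E
```

```text
[0.42789193 0.02678887 0.35950469]
thick (np.float64(0.0045), np.float64(89.1)) (np.float64(0.0051), np.float64(86.0)) width (np.float64(0.0245), np.float64(2.9)) (np.float64(0.0249), np.float64(4.3)) centre [0.46285245 0.03457038]
thick (np.float64(0.0045), np.float64(89.1)) (np.float64(0.0052), np.float64(86.0)) width (np.float64(0.0262), np.float64(2.0)) (np.float64(0.0265), np.float64(3.3)) centre [0.46370051 0.03439719]
0.067 [0.45171036 0.00323148] [0.47914358 0.00514759] 0.02750004838215478 3.9953950839164167
0.075 [0.45105893 0.00387578] [0.47774185 0.00573948] 0.026747922366109022 3.9953950839164225
0.08 [0.45065178 0.00427846] [0.47686576 0.00610941] 0.026277843606080452 3.9953950839164265
0.091 [0.44975606 0.00516437] [0.47493838 0.00692325] 0.025243670334017563 3.9953950839164176
```

The tile shows the foot's outer edge from (255,237) to (325,462) and the plate's top strip centred at (572,345): plate centre at about (0.463, 0.034), width along ~4°, width measured 27 mm as it must be.

```bash

python3 - <<'E'
from h import *
plan([.463,.034,.36],np.radians(184))
E
```

```text
t 20.6 at [0.4932 0.0126 0.3794] yaw 2.922 n 1
   [0.0341 0.0143 0.0194] [-0.    -0.001 -0.289]
```

```bash

python3 shift.py '[[0.45,0.034,0.0143,0.0194,0,0,-0.289],[0.45,0.034,0.0143,0.0194,0,0,-0.289],[0.45,0.034,0.0143,0.0194,0,0,-0.289],[0.45,0.034,0.0143,0.0194,0,0,-0.289],[0.45,0.034,0.0143,0.0194,0,0,-0.289]]'
python3 - <<'E'
from h import *
plan([.463,.034,.286],np.radians(184))
E
```

```text
time_s: 21.02
ee_pos: [0.4626, 0.0341, 0.3604]
orientation: [3.142, 0.0, -3.073]
ft_force: [0.4, 0.1, -0.4]
width: 0.468
finger_force: 0.0
t 21.02 at [0.4626 0.0341 0.3604] yaw -3.073 n 1
   [-0.0004 -0.0002  0.0744] [ 0.     0.    -0.002]
```

```bash

python3 shift.py '[[0.45,0,0,0.02,0,0,0],[0.45,0,0,0.045,0,0,0],[0.45,0,0,0.065,0,0,0],[0.45,0,0,0.0745,0,0,0],[0.45,0,0,0.0745,0,0,0]]'
python3 shift.py '[[0.3,0,0,0,0,0,0],[0.3,0,0,0,0,0,0],[0.2,0,0,0,0,0,0],[0.1,0,0,0,0,0,0],[0,0,0,0,0,0,0]]' 12
python3 shift.py '[[0,0,0,0,0,0,0],[0,0,0,0,0,0,0],[0,0,0,0,0,0,0]]'
python3 - <<'E'
from h import *
s=bot.state();print(s["ee_pos"],s["width"]*91)
plan([.463,.034,.36],np.radians(184))
E
```

```text
time_s: 21.43
ee_pos: [0.4623, 0.0339, 0.2843]
orientation: [3.141, -0.003, -3.073]
ft_force: [-0.9, 0.9, -0.2]
width: 0.448
finger_force: 0.0
time_s: 21.85
ee_pos: [0.4631, 0.034, 0.2865]
orientation: [-3.142, 0.001, -3.072]
ft_force: [0.3, 2.5, 4.0]
width: 0.122
finger_force: 11.6
time_s: 22.1
ee_pos: [0.4632, 0.034, 0.2864]
orientation: [3.142, 0.001, -3.072]
ft_force: [-1.6, 0.9, 7.0]
width: 0.12
finger_force: 11.7
[0.46319092 0.03404998 0.28639389] 10.944534235787373
t 22.1 at [0.4632 0.034  0.2864] yaw -3.072 n 1
   [ 0.0001 -0.     -0.0736] [0.    0.001 0.   ]
```

```bash

python3 shift.py '[[0,0,0,-0.004,0,0,0],[0,0,0,-0.015,0,0,0],[0,0,0,-0.035,0,0,0],[0,0,0,-0.06,0,0,0],[0,0,0,-0.085,0,0,0]]'
python3 shift.py '[[0,0,0,-0.015,0,0,0],[0,0,0,-0.02,0,0,0],[0,0,0,-0.02,0,0,0]]'
python3 - <<'E'
from h import *
c=bot.capture("top"); im=c["pixels"]; hsv=cv2.cvtColor(im,cv2.COLOR_BGR2HSV)
m=cv2.inRange(hsv,(18,60,150),(35,255,255)); m[:,:300]=0; m[:,400:]=0; m[:200]=0
k=max(cv2.findContours(m,0,2)[0],key=cv2.contourArea); e=cv2.fitEllipse(k); print(e); b=ray(c,*e[0],.012); print("bat",b)
plan([b[0]-.001,b[1]+.0125,.39],np.radians(184),step=.14)
E
```

```text
time_s: 22.52
ee_pos: [0.4626, 0.034, 0.3724]
orientation: [3.142, -0.001, -3.072]
ft_force: [-0.0, 0.8, 0.2]
width: 0.122
finger_force: 11.5
time_s: 22.77
ee_pos: [0.463, 0.0341, 0.3924]
orientation: [-3.141, 0.003, -3.072]
ft_force: [0.2, -0.4, -0.6]
width: 0.12
finger_force: 11.5
((347.1834411621094, 251.78797912597656), (47.3113899230957, 50.20720672607422), 130.2470703125)
bat [ 0.41142411 -0.30191328  0.012     ]
t 22.82 at [0.4627 0.034  0.3911] yaw -3.072 n 3
   [ 0.0249 -0.1063  0.0004] [-0.  0.  0.]
   [ 0.0249 -0.1063  0.0004] [-0.  0.  0.]
   [ 0.0249 -0.1063  0.0004] [-0.  0.  0.]
```

```bash

python3 shift.py '[[0,0.002,-0.008,0,0,0,0],[0,0.007,-0.028,0,0,0,0],[0,0.013,-0.054,0,0,0,0],[0,0.019,-0.08,0,0,0,0],[0,0.025,-0.106,0,0,0,0]]'
python3 shift.py '[[0,0.006,-0.026,0,0,0,0],[0,0.012,-0.052,0,0,0,0],[0,0.018,-0.078,0,0,0,0],[0,0.024,-0.104,0,0,0,0],[0,0.03,-0.13,0,0,0,0]]'
python3 shift.py '[[0,0.006,-0.026,0,0,0,0],[0,0.012,-0.05,0,0,0,0],[0,0.016,-0.068,0,0,0,0],[0,0.019,-0.079,0,0,0,0],[0,0.02,-0.083,0,0,0,0]]'
python3 shift.py '[[0,0,0,0,0,0,0],[0,0,0,0,0,0,0]]'
python3 - <<'E'
from h import *
plan([.4104,-.2894,.2324],np.radians(184),step=.2)
E
```

```text
time_s: 23.23
ee_pos: [0.4445, -0.0748, 0.3896]
orientation: [3.141, -0.002, -3.071]
ft_force: [0.2, 0.1, -0.5]
width: 0.123
finger_force: 11.5
time_s: 23.65
ee_pos: [0.4235, -0.2068, 0.3896]
orientation: [3.14, -0.002, -3.072]
ft_force: [-0.3, 0.1, -1.1]
width: 0.123
finger_force: 11.5
time_s: 24.07
ee_pos: [0.4097, -0.2907, 0.3898]
orientation: [3.14, -0.001, -3.073]
ft_force: [-0.2, 0.6, -0.5]
width: 0.122
finger_force: 11.5
time_s: 24.23
ee_pos: [0.4102, -0.2889, 0.3903]
orientation: [3.141, -0.001, -3.072]
ft_force: [0.1, -0.3, -0.4]
width: 0.119
finger_force: 11.5
t 24.23 at [ 0.4102 -0.2889  0.3903] yaw -3.072 n 1
   [-0.0003 -0.0006  0.1579] [ 0.001 -0.001  0.   ]
```

```bash

python3 shift.py '[[0,0,0,0.015,0,0,0],[0,0,0,0.045,0,0,0],[0,0,0,0.08,0,0,0],[0,0,0,0.11,0,0,0],[0,0,0,0.13,0,0,0]]'
python3 shift.py '[[0,0,0,0.01,0,0,0],[0,0,0,0.018,0,0,0],[0,0,0,0.024,0,0,0],[0,0,0,0.026,0,0,0],[0,0,0,0.026,0,0,0]]'
python3 - <<'E'
from h import *
s=bot.state(); print(s["ee_pos"],s["ft_force"])
E
```

```text
time_s: 24.65
ee_pos: [0.4099, -0.2878, 0.2584]
orientation: [3.14, -0.002, -3.07]
ft_force: [0.6, 0.4, -0.5]
width: 0.119
finger_force: 11.5
time_s: 25.07
ee_pos: [0.4107, -0.2894, 0.2353]
orientation: [-3.141, 0.001, -3.071]
ft_force: [-0.2, 0.7, 0.0]
width: 0.124
finger_force: 11.5
[ 0.4106526  -0.28944404  0.23525875] [-0.17248161  0.74219737  0.04460657]
```

```bash

python3 shift.py '[[0,0,0,0.001,0,0,0],[0,0,0,0.002,0,0,0],[0,0,0,0.003,0,0,0],[0,0,0,0.0035,0,0,0],[0,0,0,0.0035,0,0,0]]'
python3 shift.py '[[0,0,0,0.0005,0,0,0],[0,0,0,0.0005,0,0,0]]'
```

```text
time_s: 25.48
ee_pos: [0.4105, -0.2895, 0.2315]
orientation: [-3.141, 0.0, -3.072]
ft_force: [-0.4, 0.8, 0.6]
width: 0.119
finger_force: 11.6
time_s: 25.65
ee_pos: [0.4106, -0.2896, 0.2313]
orientation: [-3.141, 0.0, -3.072]
ft_force: [-1.3, -0.1, 8.1]
width: 0.121
finger_force: 12.0
```

Contact (8 N). Open gently, wait, rise.

```bash

python3 shift.py '[[0.2,0,0,0,0,0,0],[0.3,0,0,0,0,0,0],[0.45,0,0,0,0,0,0],[0.45,0,0,0,0,0,0],[0.45,0,0,0,0,0,0]]'
python3 shift.py '[[0.45,0,0,-0.01,0,0,0],[0.45,0,0,-0.035,0,0,0],[0.45,0,0,-0.07,0,0,0],[0.45,0,0,-0.105,0,0,0],[0.45,0,0,-0.13,0,0,0]]'
python3 shift.py '[[0.45,-0.03,0,-0.02,0,0,0],[0.45,-0.05,0,-0.03,0,0,0],[0.45,-0.05,0,-0.03,0,0,0],[0.45,-0.05,0,-0.03,0,0,0],[0.45,-0.05,0,-0.03,0,0,0]]'
python3 - <<'E'
from h import *
c=bot.capture("wrist"); im=c["pixels"]; hsv=cv2.cvtColor(im,cv2.COLOR_BGR2HSV)
T=lambda x,y:np.array([.4104,-.2894])+R.from_euler("z",4,degrees=True).as_matrix()[:2,:2]@[x,y-.0125]
print("expect top strip",proj(c,[*T(0,.0125),.07]),"foot",proj(c,[*T(0,-.005),.02]))
o=cv2.inRange(hsv,(0,150,60),(13,255,255)); o[200:]=0
for k in cv2.findContours(o,0,2)[0]:
    if cv2.contourArea(k)>20: r=cv2.minAreaRect(k); print("orange",r,ray(c,*r[0],.07))
w=cv2.inRange(hsv,(0,0,200),(40,60,255)); w[205:]=0
for k in cv2.findContours(w,0,2)[0]:
    if cv2.contourArea(k)>80: print("white",cv2.minAreaRect(k))
c=bot.capture("top"); hsv=cv2.cvtColor(c["pixels"],cv2.COLOR_BGR2HSV)
for n,P in dict(pot=[*pol(.09,257.5),.113],ljar=[.589,.38,.056],rjar=[.591,-.339,.062]).items():
    u,v=proj(c,P).astype(int); print(n,u,v,c["pixels"][v,u])
s=bot.state(); print(s["time_s"],s["ft_force"],c["pixels"].shape)
E
```

```text
time_s: 26.07
ee_pos: [0.4103, -0.2894, 0.2308]
orientation: [3.141, -0.0, -3.072]
ft_force: [0.3, 0.1, -0.3]
width: 0.437
finger_force: 0.0
time_s: 26.48
ee_pos: [0.4104, -0.2895, 0.3642]
orientation: [-3.14, 0.001, -3.072]
ft_force: [-0.5, -1.3, 0.5]
width: 0.451
finger_force: 0.0
time_s: 26.9
ee_pos: [0.4596, -0.2856, 0.3906]
orientation: [3.141, -0.001, -3.071]
ft_force: [0.2, 0.3, -0.2]
width: 0.449
finger_force: 0.0
expect top strip [251.44430525 130.94237233] foot [235.43771208 128.09915339]
orange ((330.9499816894531, 146.64999389648438), (6.646804332733154, 28.00143051147461), 81.8698959350586) [ 0.41981368 -0.21294122  0.07      ]
orange ((387.6089172363281, 145.910888671875), (34.62729263305664, 13.23399543762207), 5.710593223571777) [ 0.4153586  -0.15930361  0.07      ]
orange ((417.800048828125, 135.40000915527344), (10.733125686645508, 8.9442720413208), 26.56505012512207) [ 0.40358362 -0.13260134  0.07      ]
orange ((163.5, 133.5), (7.0, 9.0), 90.0) [ 0.41854875 -0.37184579  0.07      ]
orange ((399.0961608886719, 133.51922607421875), (15.689291000366211, 6.86406469345
[... 1512 characters left out ...]
7      ]
orange ((319.5, 88.5), (41.0, 71.0), 90.0) [ 0.36804131 -0.23020425  0.07      ]
orange ((164.4816436767578, 69.10550689697266), (29.59918975830078, 6.382458686828613), 9.865806579589844) [ 0.36121344 -0.37117011  0.07      ]
orange ((188.3918914794922, 62.648651123046875), (11.179131507873535, 4.767570495605469), 9.462322235107422) [ 0.35426585 -0.34986117  0.07      ]
orange ((418.11962890625, 44.402339935302734), (9.201539039611816, 92.421142578125), 14.40002155303955) [ 0.32497045 -0.14783084  0.07      ]
white ((236.5, 127.5), (23.0, 23.0), 90.0)
pot 290 196 [155 214 252]
ljar 154 159 [230 249 252]
rjar 368 197 [54 57 60]
27.0 [ 0.49625262 -1.06674639  1.05811585] (384, 512, 3)
```

The tile's top strip is at (252.5,131) and its foot at (236,127), both where predicted, so it stands upright at the bat's centre. The pot and the left jar still show at their spots.

```bash
python3 -c "
from bench import bot
print(bot.close_job())"
```

```text
the job is handed in; nothing more can be done
None
```

The job is handed in at 27 s of the 72 s allowed: the pinch pot stands on its seat, the tile is upright at the bat's centre, and the wheel was left at the tile's stop, but the judging result was not shown to me.

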